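Nip up the bracket screw with the red T-key and put the key away

ROBOT

A 6-joint arm with a two-finger parallel gripper is mounted at the origin on the work surface. World frame = base frame: x ahead of the robot, y to its left, z up, the work surface at z = 0. Lengths are in m, angles in rad, forces in N, time in s.
With the tool pointing down it reaches from about 0.35 to 0.775 m from the base axis. Payload 5.5 kg.
Tool frame: the origin (TCP) lies between the finger pads; the fingertips stand 8 mm ahead of it and the grasp point (between the pads) lies 11 mm behind it; z points along the fingers, y is the line along which they close (so a half turn about z gives the same grasp; the last joint's range is limited). The gripper opens to 85 mm and grips with 20 to 120 N. Pads are 22 mm wide; open, the fingers measure 114 mm over their backs; the gripper's body (76 mm by 85 mm) begins 54 mm behind the grasp point. The pads swing forward as they close: fully open they stand 13 mm farther back than shut.
Start: joints at [1.201, 0.313, 0.046, 1.304, 0, 1.431], TCP at [0.131, 0.56, 0.239] pointing down, gripper open.
Joint ranges: [-2.76, 2.76], [-0.86, 1.69], [-1.03, 1.26], [-2.2, 2.34], [-1.47, 1.5], [-3.14, 3.14]. Speed limits (rad/s): [2.57, 2.57, 3.14, 3.14, 3.14, 3.14].

INTERFACE

Orientations are given as a unit quaternion [w, x, y, z].
In Python, from workcell import status, vision, job gives the robot as it stands. The module is installed in compiled form; this text tells all that it offers.
- The arm moves only by the tool apply_moves, never from a script. Its argument "moves" is one flat list of numbers, 6 for each row, row after row: the shift along the world's x, y, z in units of 25 mm (1.0 is 25 mm), then the turn, a rotation vector about the world's x, y, z in rad. In form: [x, y, z, rx, ry, rz, x, y, z, rx, ry, rz, ...]. A call has 1 to 20 rows; each row is the pose to reach, as a shift and turn from the pose commanded when the call began; what a row does not reach only later rows make up. A row lasts 1/12 s, in which the tool goes at most 41.7 mm and 7.16 degrees, less where a joint would pass 70% of its speed; a pose out of reach is approached as far as the arm can. A call with a gripper value outside its range is refused whole. "claw" is the opening in per cent of the stroke, from 0 (shut) to 100 (fully open), set as the call begins (left out, the last holds). The fingers move at their own pace and stop on an object; "newtons" is the grip in N (left out, the last holds). Time passes only in rows, so rows that repeat a pose let the fingers close. It gives the time, the measured TCP pose, the force, the opening and the grip force at its end, in the units of the state.
- status.get_state(): the state, without advancing time (a new reading comes with each control period).
- vision.read_camera(name): name is "side" or "top"; returns a dict with "image" (480x640x3 uint8, blue, green, red), "camera_matrix" (3x3 intrinsics, pixels), "camera_from_world" (4x4, takes a point from world to camera coordinates). Camera axes: x right, y down, z forward; pixel columns grow to the right and rows downward; lengths in m; the calibration is good to about 2 mm. A picture is of the moment at which its call begins. There is no depth.
- job.hand_in(): hands the job in; it is judged then, once.
The state is a dict: "clock": time; "joint_pos": joint angles; "qvel": joint speeds; "tau": joint torques, N m; "tcp_pos": TCP position; "orientation": TCP orientation; "wrist_force": force on the tool from outside, world axes, zero at the start; "ft_torque": the same for the moment, N m; "finger_gap": finger opening in m; "grip_force": force on a finger pad.
Only numpy, scipy, OpenCV 4.12 (cv2) and the standard library are available. Lean on these libraries where they do the work, as an engineer would, in place of code of your own. Each camera call takes 0.05 s, during which the arm holds its last target. There are 200 camera calls.

TASK

The bracket screw under the red T-handled hex key is still loose: turn that key a quarter turn clockwise (seen from above) in its socket, until its bar lies in line with its timber, then lift it out and stand it, shank down, in the orange tool pot. The screw under the yellow key is already done: leave that key standing as it is.

Things in the scene. Friction and masses are not known exactly. Their poses are not given: they have to be found in the camera images.
- red_grip (a point): Red T-handled hex key, 0.3 kg, upright and loose in a sunk hex socket. The point is the centre of its red crossbar (100 mm long, 24 wide, 22 high), 122 mm above the table at the start; x runs along the bar, z up along the key. The steel hex shank (17 mm across flats) hangs from the bar's middle, its tip 106 mm below this point; 25 mm of it sit in the socket. The bar starts across its timber.
- red_screw (a joint): Angle of the screw under the red key, rad: 0 at the start, growing clockwise from above, stop at 1.75; upright axis through the key. Stiff (0.15 N m), stays where left; the key has 11 degrees of play either way in it. It sits in a fixed pale timber, 180 x 89 x 44 mm, whose bracket has an upright flange 86 mm from the screw, 89 mm above the table.
- pot_mouth (a point): Orange round tool pot, empty, fixed to the table: 80 mm high, 68 mm outside and 60 mm inside diameter, floor 5 mm thick. The point is the centre of its mouth, 80 mm above the table. A key let go in it rests on the floor and leans on the rim, handle above the rim.
- yellow_end (a point): Yellow T-handled hex key, same size as the red one, standing in the screw of an identical timber, its bar in line with that timber. The point is one end of its crossbar, 50 mm from the key's axis and 122 mm above the table; the bar's top is at 133 mm.
Mind the look-alikes: they are no part of the job. What is shaped like the part that bears red_grip but blue or purple is not meant. There is more than one size of the part that bears pot_mouth; the job needs the middle-sized.

How it is judged:
On the way:
1. the screw under the red key has been turned a quarter turn clockwise (at least 65 degrees) (value of joint red_screw above 1.13 rad), for 0.2 s.
At the end, for the whole second after the job is handed in: The screw under the red key stands at least 65 degrees clockwise of its start; the red key stands shank down in the orange pot, leaning no more than 40 degrees, its bar's centre within 50 mm of the pot's axis and 8 to 40 mm above the rim; the yellow key's bar end is within 20 mm of where it was (value of joint red_screw above 1.13 rad and horizontal distance between red_grip and pot_mouth below 0.05 m and z of red_grip in the frame of pot_mouth between 0.008 and 0.04 m and angle between red_grip's own z axis and vertical below 0.7 rad and distance of yellow_end from where it was at the start of the episode below 0.02 m); the robot touches nothing.
It fails at once if the yellow key is turned, pulled or knocked by more than 20 mm at its bar end (distance of yellow_end from where it was at the start of the episode above 0.02 m).
It also fails if it takes over 51 s, if anything falls off the work surface, if the arm or the gripper's body presses on something with over 40 N, if the wrist force passes 120 N, or if a joint passes its speed limit or range.

## Working session

There is one attempt and no reset: what is moved stays moved. The work goes in short steps, Python scripts to look and compute and a tool call to move; the robot and the scene stay as the last step left them, time stands still between calls to the robot, and variables do not carry over. Pictures are saved under pics/ and viewed, at most 10 in all, crops included, and the job is handed in when it is done.

Besides the shell and the picture viewer there is one more tool, called after "Call:" as name(argument=value, ...), one argument or row to a line, values as JSON. apply_moves: Moves the arm, as the interface text tells. Its arguments: {"type":"object","properties":{"moves":{"type":"array","items":{"type":"number"}},"claw":{"type":"number"},"newtons":{"type":"number"}},"required":["moves"]}

```bash
mkdir -p pics; cat > h.py <<'E'
import numpy as np, cv2
from workcell import status, vision, job
def ray(c,u,v):
    K=c["camera_matrix"];T=c["camera_from_world"];R=T[:3,:3];o=-R.T@T[:3,3]
    return o,R.T@np.linalg.solve(K,[u,v,1.0])
def atz(c,u,v,z):
    o,d=ray(c,u,v);return o+d*(z-o[2])/d[2]
def proj(c,p):
    q=c["camera_matrix"]@(c["camera_from_world"]@np.append(p,1))[:3];return q[:2]/q[2]
E
python3 - <<'E'
from h import *
for n in("top","side"):
    c=vision.read_camera(n);cv2.imwrite(f"pics/{n}0.png",c["image"]);np.savez(n+"0.npz",**c)
    T=c["camera_from_world"];print(n,-T[:3,:3].T@T[:3,3],T[2,:3])
print(status.get_state())
E
```

```text
top [0.41008195 0.06174994 0.93611404] [ 0.1216814  -0.0016645  -0.99256781]
side [-0.01814696 -0.53700012  0.69842354] [ 0.56070472  0.56921996 -0.6013309 ]
{'clock': 0.1, 'joint_pos': array([ 1.20140617e+00,  3.13934602e-01,  4.51086288e-02,  1.30360756e+00,
       -2.89002026e-06,  1.43120124e+00]), 'qvel': array([-0.00010833, -0.00317724,  0.00249858,  0.00046239, -0.00154595,
       -0.00078036]), 'tau': array([ 2.58000218e-03, -4.81727064e+01,  2.99243706e+01,  1.26703887e-02,
       -1.22947881e-04, -2.20112321e-05]), 'tcp_pos': array([0.13082023, 0.55947115, 0.2384993 ]), 'orientation': array([-2.04687979e-04,  1.14644856e-01,  9.93406204e-01, -7.92598741e-04]), 'wrist_force': array([ 0.5710407 , -0.19676911, -0.05604296]), 'ft_torque': array([ 0.02738546, -0.00071189,  0.02577317]), 'grip_force': 0.0, 'finger_gap': 0.08531518342478142}
```

View pics/top0.png

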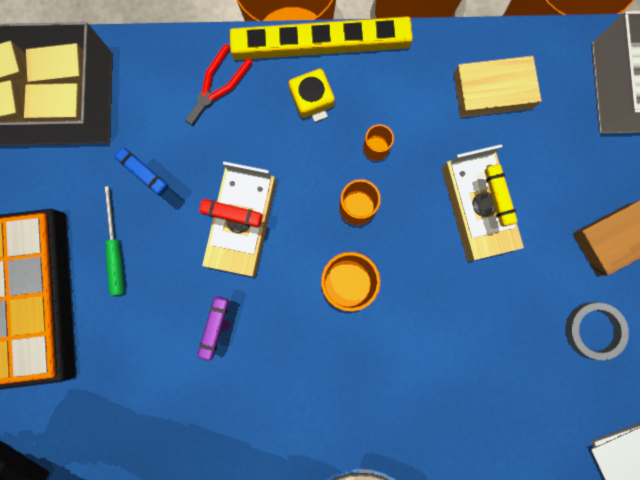

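View pics/side0.png

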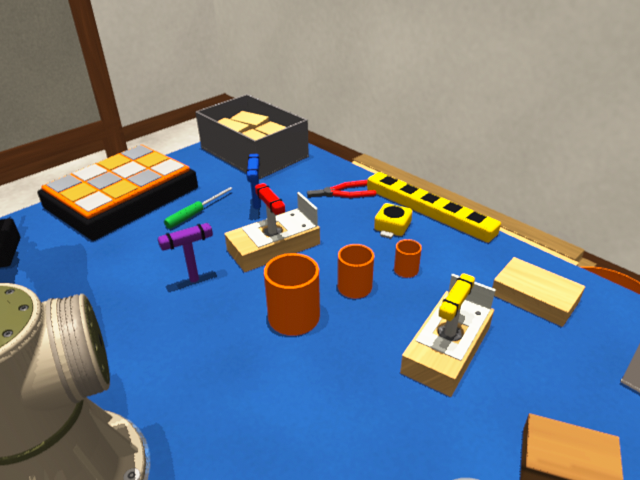

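The top view shows these keys: red (231,213), blue (141,171), purple (213,328) and yellow (502,195). The pots are small (379,141), middle (360,202) and large (350,281). I choose the red key at (231,213) and the middle pot at (360,202). The yellow key must not be disturbed.

```bash
python3 - <<'E'
from h import *
t=dict(np.load("top0.npz"));s=dict(np.load("side0.npz"))
def red(c,x0,y0,x1,y1):
    h=cv2.cvtColor(c["image"],cv2.COLOR_BGR2HSV)
    m=((h[...,0]<6)|(h[...,0]>174))&(h[...,1]>170)&(h[...,2]>90)
    k=np.zeros_like(m);k[y0:y1,x0:x1]=1;m&=k
    return m
m=red(t,190,185,280,240);ys,xs=np.nonzero(m)
r=cv2.minAreaRect(np.c_[xs,ys].astype(np.float32));print(r,m.sum())
b=cv2.boxPoints(r)
P=np.array([atz(t,*p,0.130)[:2] for p in b]);print(P, P.mean(0),[np.linalg.norm(P[i]-P[i-1]) for i in range(4)])
# pot mid: orange blob
h=cv2.cvtColor(t["image"],cv2.COLOR_BGR2HSV)
m2=(h[...,0]>=6)&(h[...,0]<22)&(h[...,1]>150)&(h[...,2]>80)
k=np.zeros_like(m2);k[175:232,330:392]=1;m2&=k
cs,_=cv2.findContours(m2.astype(np.uint8),0,1);cc=max(cs,key=cv2.contourArea);print("pot",cv2.fitEllipse(cc),cv2.boundingRect(cc))
# timber edges
for q in [(218,164),(275,176),(253,276),(203,267)]: print(q,atz(t,*q,0.044)[:2])
for q in [(224,163),(269,170)]: print("flange",atz(t,*q,0.089)[:2])
m3=red(s,245,175,300,220);ys,xs=np.nonzero(m3);print("side red",xs.mean(),ys.mean(), xs.min(),xs.max())
c=np.append(P.mean(0),.122);print(proj(s,c))
z=cv2.resize(t["image"][150:290,180:400],(800,509),interpolation=cv2.INTER_CUBIC);cv2.imwrite("pics/crop.png",z)
E
```

```text
((230.3824005126953, 212.97059631347656), (62.3316535949707, 14.794672966003418), 14.03624439239502) 772
[[0.55060268 0.25090731]
 [0.57369677 0.24538558]
 [0.54734447 0.14908666]
 [0.52442621 0.15491791]] [0.54901753 0.20007436] [np.float64(0.09949458086093181), np.float64(0.02374502865477005), np.float64(0.0998395023329045), np.float64(0.023648471496385493)]
pot ((359.1485595703125, 201.53152465820312), (38.334957122802734, 44.840396881103516), 21.21379852294922) (340, 180, 40, 45)
(218, 164) [0.65256527 0.23687896]
(275, 176) [0.62870512 0.13563236]
(253, 276) [0.45233105 0.17542098]
(203, 267) [0.46965228 0.26218191]
flange [0.64186503 0.2179084 ]
flange [0.62823051 0.141933  ]
side red 270.11270983213427 198.48441247002398 255 284
[268.32834414 199.46342189]
```

View pics/crop.png

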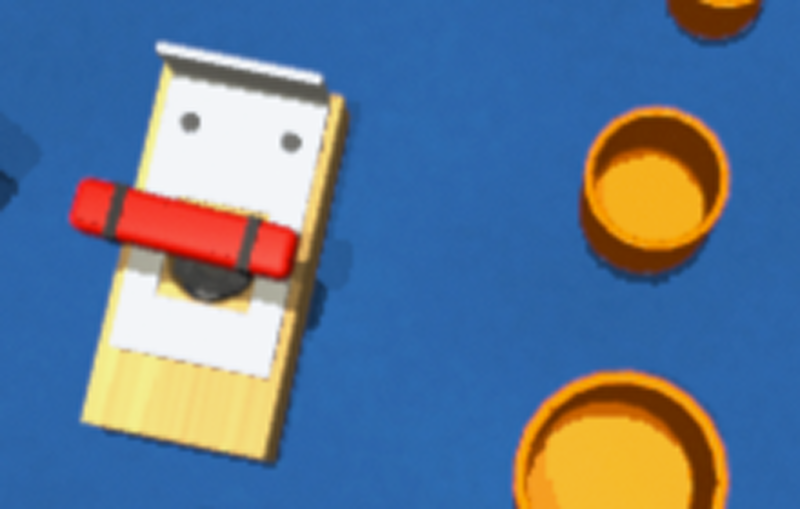

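The crop shows the red key standing in its socket with its bar across the timber, centred near top pixel (231,213). The middle pot's mouth is centred near (360.5,198.7). I'm moving above the key with the fingers across the bar; the yaw of +88° keeps joint 6 within range for the clockwise turn.

Call:
apply_moves(
  moves=[16.72,-14.4,-1.2,0,0,1.54,16.72,-14.4,-1.2,0,0,1.54,16.72,-14.4,-1.2,0,0,1.54,16.72,-14.4,-1.2,0,0,1.54,16.72,-14.4,-1.2,0,0,1.54,16.72,-14.4,-1.2,0,0,1.54,16.72,-14.4,-1.2,0,0,1.54,16.72,-14.4,-1.2,0,0,1.54,16.72,-14.4,-1.2,0,0,1.54,16.72,-14.4,-1.2,0,0,1.54,16.72,-14.4,-1.2,0,0,1.54,16.72,-14.4,-1.2,0,0,1.54,16.72,-14.4,-1.2,0,0,1.54,16.72,-14.4,-1.2,0,0,1.54,16.72,-14.4,-1.2,0,0,1.54,16.72,-14.4,-1.2,0,0,1.54,16.72,-14.4,-1.2,0,0,1.54,16.72,-14.4,-1.2,0,0,1.54],
  claw=100,
  newtons=60,
)

```text
clock: 1.6
tcp_pos: [0.548, 0.2004, 0.209]
orientation: [-0.001, -0.609, 0.793, 0.001]
wrist_force: [-0.2, -0.3, 1.0]
finger_gap: 0.0853
grip_force: 0.0
```

```bash
python3 - <<'E'
from h import *
s=vision.read_camera("side");t=dict(np.load("top0.npz"))
st=status.get_state();print(st["clock"],st["tcp_pos"],st["orientation"],st["joint_pos"])
cv2.imwrite("pics/s1.png",cv2.resize(s["image"][90:300,180:460],(800,600),interpolation=cv2.INTER_CUBIC))
p=atz(t,360.5,198.7,.08);print("pot",p,proj(s,p),[np.linalg.norm(atz(t,*q,.08)-p) for q in((340.6,198.7),(360.5,218))])
E
```

```text
1.65 [0.54777721 0.20080365 0.20920518] [-4.44404220e-04 -6.09597900e-01  7.92710540e-01  4.50698945e-04] [ 2.13592555e-01  3.40148767e-01  1.01683769e-02  1.24200488e+00
  4.34632074e-04 -1.09751450e+00]
pot [ 0.57769429 -0.01176555  0.08      ] [354.72434275 255.25276378] [np.float64(0.03370240169471357), np.float64(0.03307768419653368)]
```

View pics/s1.png

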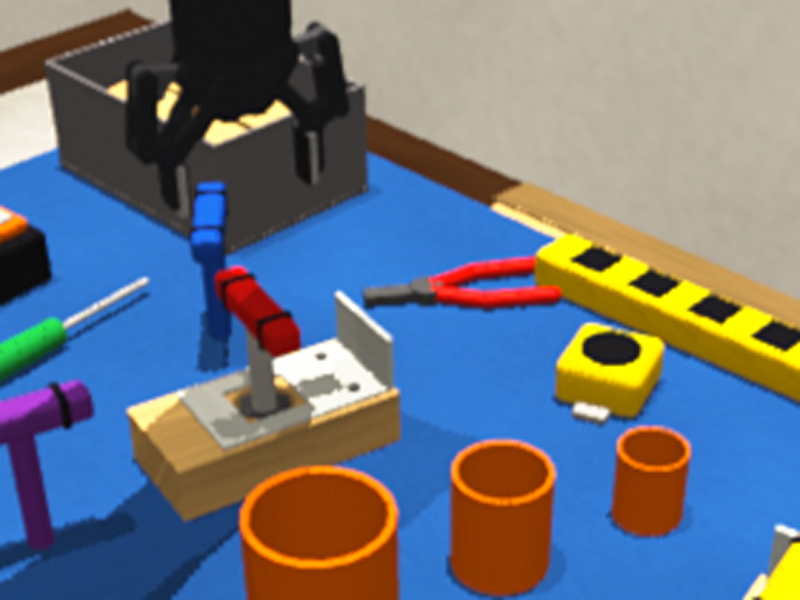

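The open fingers straddle the red bar (crop ~(258,310)), and the projected pot mouth matches the middle pot. Descending and closing.

Call:
apply_moves(
  moves=[0,0,-0.8,0,0,0,0,0,-1.6,0,0,0,0,0,-2.4,0,0,0,0,0,-3.0,0,0,0,0,0,-3.5,0,0,0,0,0,-3.9,0,0,0,0,0,-3.9,0,0,0],
)

```text
clock: 2.23
tcp_pos: [0.5466, 0.2008, 0.11]
orientation: [-0.002, -0.61, 0.792, 0.001]
wrist_force: [-0.1, -0.3, -0.8]
finger_gap: 0.0853
grip_force: 0.0
```

Call:
apply_moves(
  moves=[0,0,0,0,0,0,0,0,0,0,0,0,0,0,0,0,0,0,0,0,0,0,0,0,0,0,0,0,0,0,0,0,0,0,0,0,0,0,0,0,0,0,0,0,0,0,0,0,0,0,0,0,0,0,0,0,0,0,0,0,0,0,0,0,0,0,0,0,0,0,0,0],
  claw=0,
  newtons=60,
)

```text
clock: 3.23
tcp_pos: [0.5496, 0.2, 0.1127]
orientation: [0.001, -0.609, 0.793, -0.0]
wrist_force: [-0.4, -0.0, 5.7]
finger_gap: 0.0231
grip_force: 59.2
```

Gripped, with a 23 mm gap at 59 N. Turning clockwise about 94°.

Call:
apply_moves(
  moves=[0,0,0,0,0,-0.09,0,0,0,0,0,-0.18,0,0,0,0,0,-0.27,0,0,0,0,0,-0.36,0,0,0,0,0,-0.45,0,0,0,0,0,-0.54,0,0,0,0,0,-0.63,0,0,0,0,0,-0.72,0,0,0,0,0,-0.81,0,0,0,0,0,-0.9,0,0,0,0,0,-0.99,0,0,0,0,0,-1.08,0,0,0,0,0,-1.17,0,0,0,0,0,-1.26,0,0,0,0,0,-1.35,0,0,0,0,0,-1.44,0,0,0,0,0,-1.53,0,0,0,0,0,-1.6,0,0,0,0,0,-1.64,0,0,0,0,0,-1.64],
)

```text
clock: 4.9
tcp_pos: [0.5493, 0.202, 0.1127]
orientation: [0.0, 0.164, 0.986, 0.002]
wrist_force: [-0.8, 5.9, 4.7]
finger_gap: 0.023
grip_force: 59.3
```

```bash
python3 - <<'E'
from h import *
s=vision.read_camera("side");st=status.get_state();print({k:np.round(v,3) for k,v in st.items()})
cv2.imwrite("pics/s2.png",cv2.resize(s["image"][90:300,180:460],(800,600),interpolation=cv2.INTER_CUBIC))
E
```

```text
{'clock': np.float64(4.95), 'joint_pos': array([ 0.213,  0.396, -0.152,  1.02 ,  0.004,  0.542]), 'qvel': array([-0.002, -0.   ,  0.002,  0.002,  0.001, -0.012]), 'tau': array([ -3.219, -47.373,  25.573,   0.077,  -1.954,   0.161]), 'tcp_pos': array([0.549, 0.202, 0.113]), 'orientation': array([0.   , 0.164, 0.987, 0.002]), 'wrist_force': array([-1.037,  5.187,  5.339]), 'ft_torque': array([1.441, 0.297, 0.019]), 'grip_force': np.float64(59.293), 'finger_gap': np.float64(0.024)}
```

View pics/s2.png

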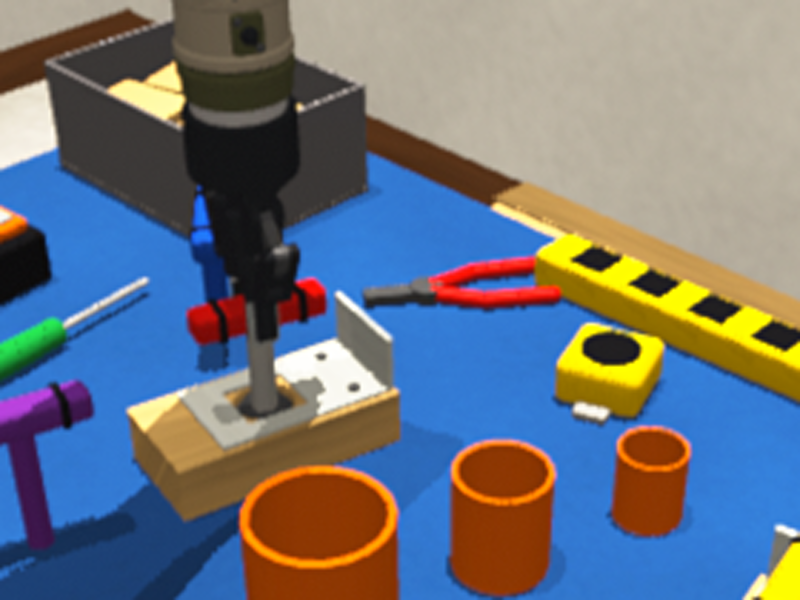

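The bar has followed the turn and now lies in line with the timber (crop ~(258,312)), with the shank still in its socket. Next I back off slightly to free the side contact, lift straight up, then carry it over to the pot.

Call:
apply_moves(
  moves=[0,0,0,0,0,0.07,0,0,0.4,0,0,0.07,0,0,0.8,0,0,0.07,0,0,1.2,0,0,0.07,0,0,1.8,0,0,0.07,0,0,2.4,0,0,0.07,0,0,3.2,0,0,0.07,0,0,4.0,0,0,0.07,0,0,4.2,0,0,0.07,0.15,-1.1,4.2,0,0,0.07,0.3,-2.2,4.2,0,0,0.07,0.45,-3.3,4.2,0,0,0.07,0.6,-4.4,4.2,0,0,0.07,0.75,-5.5,4.2,0,0,0.07,0.9,-6.6,4.2,0,0,0.07,1.05,-7.6,4.2,0,0,0.07,1.15,-8.2,4.2,0,0,0.07,1.15,-8.47,4.2,0,0,0.07,1.15,-8.47,4.2,0,0,0.07,1.15,-8.47,4.2,0,0,0.07],
)

```text
clock: 6.62
tcp_pos: [0.5771, -0.0115, 0.2159]
orientation: [-0.001, 0.13, 0.992, 0.0]
wrist_force: [0.6, 0.5, -3.3]
finger_gap: 0.0232
grip_force: 60.4
```

```bash
python3 - <<'E'
from h import *
s=vision.read_camera("side");t=vision.read_camera("top");st=status.get_state();print({k:np.round(v,3) for k,v in st.items()})
a=cv2.resize(s["image"][140:310,210:437],(800,600),interpolation=cv2.INTER_CUBIC)
b=cv2.resize(t["image"][130:290,180:393],(800,600),interpolation=cv2.INTER_CUBIC)
cv2.imwrite("pics/s3.png",np.vstack([cv2.resize(np.hstack([a,b]),(800,300),interpolation=cv2.INTER_AREA)]))
E
```

```text
{'clock': np.float64(6.717), 'joint_pos': array([-0.158,  0.326,  0.007,  1.254,  0.   ,  0.101]), 'qvel': array([ 0.01 , -0.003,  0.004,  0.002, -0.003, -0.002]), 'tau': array([-5.7900e-01, -5.0281e+01,  3.1025e+01, -1.5000e-02, -2.9000e-02,
        4.0000e-03]), 'tcp_pos': array([ 0.577, -0.011,  0.216]), 'orientation': array([-0.001,  0.129,  0.992,  0.   ]), 'wrist_force': array([-0.066,  0.676, -3.559]), 'ft_torque': array([0.028, 0.062, 0.024]), 'grip_force': np.float64(60.411), 'finger_gap': np.float64(0.023)}
```

View pics/s3.png

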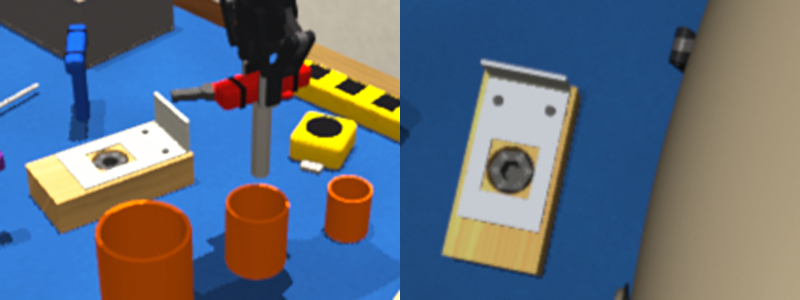

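The key hangs upright, centred over the middle pot (left half ~(260,180)), and the socket is empty. I'll lower it in, then tilt it slightly along its bar so that on release it leans between the open fingers.

Call:
apply_moves(
  moves=[0,0,-0.6,0,0,0,0,0,-1.2,0,0,0,0,0,-1.8,0,0,0,0,0,-2.4,0,0,0,0,0,-3.0,0,0,0,0,0,-3.5,0,0,0,0,0,-4.0,0,0,0,0,0,-4.2,0,0,0,0.17,-0.05,-4.2,0.015,0.06,0,0.34,-0.09,-4.2,0.03,0.12,0,0.51,-0.14,-4.2,0.046,0.174,0,0.68,-0.18,-4.3,0.062,0.232,0,0.68,-0.18,-4.4,0.062,0.232,0,0.68,-0.18,-4.5,0.062,0.232,0,0.68,-0.18,-4.5,0.062,0.232,0,0.68,-0.18,-4.5,0.062,0.232,0],
)

```text
clock: 8.05
tcp_pos: [0.5941, -0.0157, 0.1048]
orientation: [-0.118, 0.128, 0.985, 0.016]
wrist_force: [-0.6, 0.2, -3.7]
finger_gap: 0.0233
grip_force: 60.4
```

Call:
apply_moves(
  moves=[0,0,0,0,0,0,0,0,0,0,0,0,0,0,0,0,0,0,0,0,0,0,0,0,0,0,0,0,0,0,0,0,0,0,0,0,0,0,0,0,0,0,0,0,0,0,0,0,0,0,0,0,0,0,0,0,0,0,0,0,0,0,0,0,0,0,0,0,0,0,0,0],
  claw=100,
)

```text
clock: 9.05
tcp_pos: [0.5947, -0.0163, 0.1042]
orientation: [-0.119, 0.129, 0.984, 0.016]
wrist_force: [0.5, 0.7, 0.0]
finger_gap: 0.0854
grip_force: 0.0
```

```bash
python3 - <<'E'
from h import *
s=vision.read_camera("side");st=status.get_state();print({k:np.round(v,3) for k,v in st.items()})
cv2.imwrite("pics/s4.png",cv2.resize(s["image"][140:310,260:487],(800,600),interpolation=cv2.INTER_CUBIC))
E
```

```text
{'clock': np.float64(9.1), 'joint_pos': array([-0.173,  0.616,  0.156,  1.35 ,  0.021,  0.085]), 'qvel': array([ 0.001, -0.001, -0.001,  0.001, -0.001, -0.   ]), 'tau': array([-4.0000e-03, -6.0296e+01,  2.6243e+01,  2.3240e+00,  6.9000e-02,
        0.0000e+00]), 'tcp_pos': array([ 0.595, -0.016,  0.104]), 'orientation': array([-0.119,  0.129,  0.984,  0.016]), 'wrist_force': array([ 0.39 ,  0.435, -0.169]), 'ft_torque': array([-0.036, -0.189, -0.024]), 'grip_force': np.float64(0.0), 'finger_gap': np.float64(0.085)}
```

View pics/s4.png

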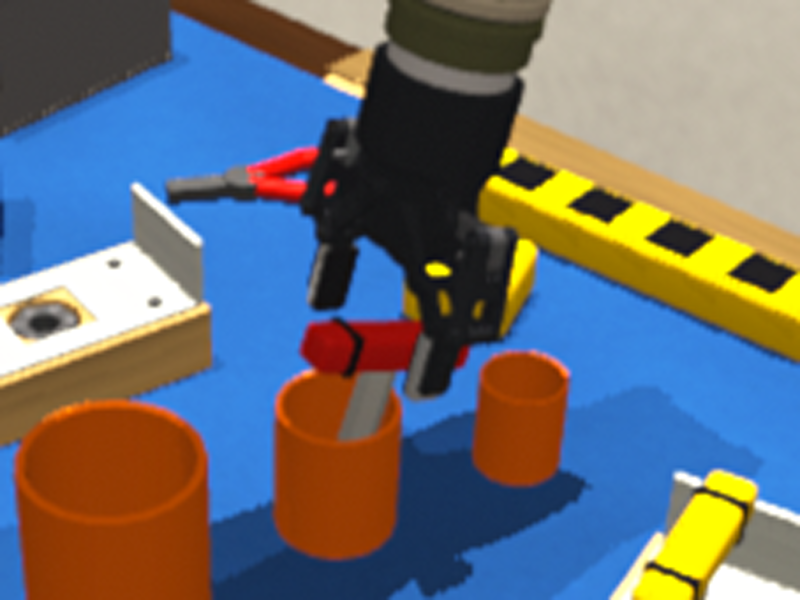

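The released key leans on the middle pot's rim, with its bar (crop ~(385,345)) between the open fingers and no force on the wrist. Retreating along the tool axis.

Call:
apply_moves(
  moves=[0.1,-0.03,0.4,0,0,0,0.2,-0.06,0.8,0,0,0,0.3,-0.09,1.3,0,0,0,0.45,-0.12,1.9,0,0,0,0.6,-0.16,2.6,0,0,0,0.8,-0.2,3.4,0,0,0,1.0,-0.27,4.2,0,0,0,1.1,-0.3,4.8,0,0,0,-2,0,5.5,0,0,0,-4,0,5.5,0,0,0,-4,0,5.5,0,0,0,-4,0,5.5,0,0,0,-4,0,5.5,0,0,0,-4,0,5.5,0,0,0,-4,0,5.5,0,0,0],
)

```text
clock: 10.35
tcp_pos: [0.4967, -0.0167, 0.2427]
orientation: [-0.117, 0.129, 0.985, 0.016]
wrist_force: [0.1, 0.3, -0.8]
finger_gap: 0.0857
grip_force: 0.0
```

```bash
python3 - <<'E'
from h import *
s=vision.read_camera("side");t=vision.read_camera("top");st=status.get_state();print(st["clock"],st["tcp_pos"],st["wrist_force"])
a=cv2.resize(s["image"][140:310,260:487],(800,600),interpolation=cv2.INTER_CUBIC)
b=cv2.resize(t["image"][100:300,190:457],(800,600),interpolation=cv2.INTER_CUBIC)
cv2.imwrite("pics/s5.png",cv2.resize(np.hstack([a,b]),(800,300),interpolation=cv2.INTER_AREA))
E
```

```text
10.45 [ 0.49651653 -0.01662811  0.24196347] [-0.09134132  0.27491942 -0.04893267]
```

View pics/s5.png

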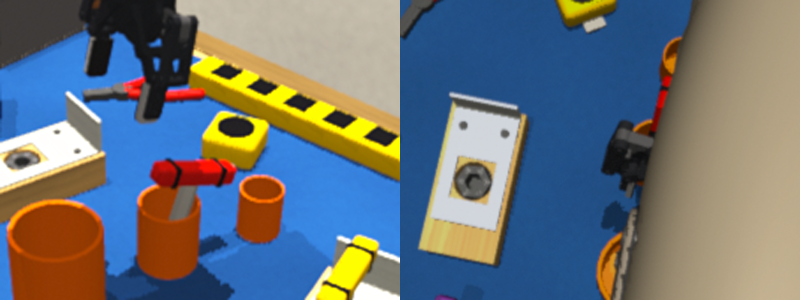

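The key leans about 25° in the middle pot, its bar (left half ~(193,173)) above the rim and clear of the arm. The yellow key is unmoved. Since I turned the key 94° and the play is at most 22°, the screw turned at least 72°. Handing in.

```bash
python3 -c "
from h import *
s=vision.read_camera('side')
print(proj(s,[.5777+.036,-.0118-.01,.103]),'seen ~(369.5,238)')
print(job.hand_in())"
```

```text
[372.08541656 239.48494966] seen ~(369.5,238)
the job is handed in; nothing more can be done
None
```

I turned the red key 94° clockwise (at least 72° at the screw, allowing for play), stood it leaning about 25° in the middle orange pot, left the yellow key untouched, and handed the job in at about 10.5 s; the hand-in returned no verdict.

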